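# Pack the baby fork in the container and twist-lock its lid

### The arm

A 7-joint arm with a two-finger parallel gripper is mounted at the origin on the work surface. World frame = base frame: x ahead of the robot, y to its left, z up, the work surface at z = 0. Lengths are in m, angles in rad, forces in N, time in s.
With the tool pointing down it reaches from about 0.425 to 0.875 m from the base axis. Payload 4.7 kg.
Tool frame: the origin (TCP) lies midway between the tips of the shut fingers; the grasp point (between the pads) lies 19 mm behind it; z points along the fingers, y is the line along which they close (so a half turn about z gives the same grasp; the last joint's range is limited). The gripper opens to 87 mm and grips with 3 to 60 N. Pads are 19 mm wide; open, the fingers measure 117 mm over their backs; the gripper's body (75 mm by 190 mm) begins 51 mm behind the grasp point.
Start: joints at [-1.103, 0.321, -0.07, 1.45, 0.023, 1.371, -0.057], TCP at [0.285, 0.584, 0.223] pointing down, gripper open.
Joint ranges: [-2.86, 2.86], [-0.3, 2.09], [-1.38, 1.24], [0.06, 2.45], [-1.56, 4.7], [0.09, 2.05], [-2.69, 2.69]. Speed limits (rad/s): [2.57, 2.57, 3.14, 3.14, 3.14, 3.14, 3.14].

### API

Orientations are given as a rotation vector (axis times angle).
In Python, from bench import ctrl gives the robot as it stands. The module is installed in compiled form; this text tells all that it offers.
- The arm moves only by the tool carry_out, never from a script. Its argument "steps" is a list of rows, each a list of 7 numbers: the turn, a rotation vector about the world's x, y, z in degrees, then the shift along the world's x, y, z in cm, then the opening, from 0 (shut) to 1 (fully open). A call has 1 to 12 rows; each row is the pose to reach, as a shift and turn from the pose commanded when the call began; what a row does not reach only later rows make up. A row lasts 1/10 s, in which the tool goes at most 50 mm and 8.59 degrees, less where a joint would pass 70% of its speed; a pose out of reach is approached as far as the arm can. A call with a gripper value outside its range is refused whole. The fingers move at their own pace and stop on an object; "squeeze" is the grip in N (left out, the last holds). Time passes only in rows, so rows that repeat a pose let the fingers close. It gives the time, the measured TCP pose, the force, the opening and the grip force at its end, in the units of the state.
- ctrl.get_state(): the state, without advancing time (a new reading comes with each control period).
- ctrl.get_image(name): name is "side" or "top" or "wrist"; returns a dict with "pixels" (420x560x3 uint8, red, green, blue), "camera_matrix" (3x3 intrinsics, pixels), "k1" (the pictures are not rectified: a ray, as slopes to the right and down, at radius r is drawn at 1 + k1 r^2 times it, then the intrinsics apply), "cam_to_world" (4x4, takes a point from camera to world coordinates); the wrist camera has in their place "T_tool_cam" (4x4, takes a point from camera to tool coordinates, whose origin is the TCP and whose axes are the flange's). Camera axes: x right, y down, z forward; pixel columns grow to the right and rows downward; lengths in m; the calibration is good to about 2 mm. A picture is of the moment at which its call begins: read the wrist's pose just before it. There is no depth.
- ctrl.close_job(): hands the job in; it is judged then, once.
The state is a dict: "time": time; "joint_positions": joint angles; "qd": joint speeds; "joint_torque": joint torques, N m; "position": TCP position; "tool_rot": TCP orientation; "ft_force": force on the tool from outside, world axes, zero at the start; "torque": the same for the moment, N m; "grip_width": opening from 0.0 (shut) to 1.0 (fully open); "grip_force": force on a finger pad.
Only numpy, scipy, OpenCV 4.12 (cv2) and the standard library are available. Lean on these libraries where they do the work, as an engineer would, in place of code of your own. Each camera call takes 0.05 s, during which the arm holds its last target. There are 200 camera calls.

### The job

Lay the baby fork inside the round plastic container, then close the container where it stands: set its lid level on the rim with the grip bar turned across the two side grips, and turn it clockwise, seen from above, until it stops and the bar is in line with the side grips. Put the fork and lid down rather than dropping them, and leave everything else on the shelf as it is.

Things in the scene. Friction and masses are not known exactly. Their poses are not given: they have to be found in the camera images.
- container: Open round white plastic container, loose, upright, 0.35 kg. Origin: centre of its underside; z up. Rim at height 72 mm; inside 126 mm across, inner floor at 4 mm; outside 132 mm across. Two flat side grips, 46 mm wide, at heights 32 to 40 mm, stick out along its +x and -x to 98 mm from the axis. A half turn makes no difference.
- container_rim (a point): Centre of the container's rim (72 mm above its underside), axes as the container's. The lid's underside rests on this rim.
- container_lug (a point): Outer edge of the bayonet lug on the container's +x side, above the side grip, 73.5 mm from the axis and 60 to 65 mm high (this point at 62.5); a twin is on -x. Each spans 48 degrees of arc, centred on the grip. Under its clockwise end (seen from above) is a rib that stops the lid's lug.
- lid: The container's lid, off-white plastic, 160 mm across, loose, right way up on its skirt, 0.12 kg. Origin: centre of the skirt's lower edge; z up. Underside of its top 20 mm, upper face 23 mm above the origin. Skirt 154 mm across inside; two inward lugs (36 degrees of arc, 1 to 6 mm above the skirt's edge) reach to 69 mm from the axis under the bar's two ends. A half turn makes no difference.
- lid_bar (a point): Middle of the top of the lid's upright grip bar, 49 mm above the lid's origin. The bar runs along the lid's x: 96 mm long, 14 mm wide, from 23 to 49 mm above the origin; a flat foot 26 mm wide under it reaches 26.5 mm. To lock, the bar turns clockwise, seen from above, to the line of the side grips; there the lugs meet the stops.
- lid_seat (a point): Centre of the underside of the lid's top; meets container_rim when seated. The lid drops over the container's lugs only with the bar 48 to 132 degrees anticlockwise (seen from above; 60 to 70 is handy) from the line of the side grips and centred to about 3 mm. Its lugs then turn freely under the container's with 2 mm of play; pressed down hard the lid drags the container round.
- fork: Stainless steel baby fork with three tines, 112 mm long, lying flat on the shelf, 0.04 kg. Origin: middle of its length, on the underside; x towards the tines, z up. Handle 8 mm thick, 11 mm wide from 22 mm behind to 14 mm ahead of the origin (grasp it there), 15 mm wide behind; head 21 mm wide.
- spoon: Stainless steel baby spoon with the same handle but a round 28 mm bowl, lying alongside the fork, about 55 mm from it. Origin as the fork's, x towards its bowl. Stays there.
- bowl_large: Largest feeding bowl, pastel plastic, 130 mm across, 52 mm high, with the medium bowl nested in it. Origin: centre of the underside. Stays there.
- bowl_medium: Medium feeding bowl, pastel plastic, 110 mm across, 50 mm high, nested in the large one. Origin: centre of the underside. Stays there.
- bowl_small: Smallest feeding bowl, pastel plastic, 88 mm across, 40 mm high. Origin: centre of the underside. Stays there.
- jar_tall: Closed glass jar with a steel cap, 84 mm across, 150 mm high. Origin: centre of the underside. Stays there.
- jar_short: Closed glass jar with a steel cap, 84 mm across, 110 mm high. Origin: centre of the underside. Stays there.
- mug: White ceramic mug, 82 mm across, 92 mm high, handle to its +y. Origin: centre of the underside. Stays there.

How it is judged:
By the outcome, as a careful person would: the job done as asked, in the order asked, and still so for the second after the job is handed in, with the robot touching nothing.
It also fails if it takes over 69 s, if anything falls off the work surface, if the arm or the gripper's body presses on something with over 40 N, if the wrist force passes 120 N, or if a joint passes its speed limit or range.

## Working session

There is one attempt and no reset: what is moved stays moved. The work goes in short steps, Python scripts to look and compute and a tool call to move; the robot and the scene stay as the last step left them, time stands still between calls to the robot, and variables do not carry over. Pictures are saved under pics/ and viewed, at most 10 in all, crops included, and the job is handed in when it is done.

Besides the shell and the picture viewer there is one more tool, called after "Call:" as name(argument=value, ...) on one line, values as JSON. carry_out: Moves the arm, as the interface text tells. Its arguments: {"type":"object","properties":{"steps":{"type":"array","items":{"type":"array","items":{"type":"number"}}},"squeeze":{"type":"number"}},"required":["steps"]}

```bash
mkdir -p pics; cat > h.py <<'E'
import numpy as np, cv2
from bench import ctrl
from scipy.spatial.transform import Rotation as R
def shot(name,fn):
    s=ctrl.get_state(); im=ctrl.get_image(name)
    im["pos"]=s["position"]; im["rv"]=s["tool_rot"]
    np.save(fn+".npy",im,allow_pickle=True)
    cv2.imwrite(fn+".png",im["pixels"][:,:,::-1]); return im
def load(fn): return np.load(fn+".npy",allow_pickle=True).item()
def pose(im):
    if "cam_to_world" in im: return np.array(im["cam_to_world"])
    T=np.eye(4); r=np.array(im["rv"]); T[:3,:3]=R.from_rotvec(r).as_matrix(); T[:3,3]=im["pos"]
    return T@np.array(im["T_tool_cam"])
def ray(im,uv):
    K=np.array(im["camera_matrix"]); k=im["k1"]
    n=cv2.undistortPoints(np.array(uv,float).reshape(-1,1,2),K,np.array([k,0,0,0,0.])).reshape(-1,2)
    T=pose(im); d=np.c_[n,np.ones(len(n))]@T[:3,:3].T
    return T[:3,3],d
def plane(im,uv,z):
    o,d=ray(im,uv); return o+d*((z-o[2])/d[:,2])[:,None]
def proj(im,P):
    T=np.linalg.inv(pose(im)); 
    q=cv2.projectPoints(np.array(P,float).reshape(-1,1,3),cv2.Rodrigues(T[:3,:3])[0],T[:3,3],np.array(im["camera_matrix"]),np.array([im["k1"],0,0,0,0.]))[0]
    return q.reshape(-1,2)
E
python3 - <<'E'
from h import *
s=ctrl.get_state();print({k:np.round(v,3) for k,v in s.items()})
for n in("top","side","wrist"):
    im=shot(n,"pics/"+n+"0");print(n,im["k1"],np.round(im["camera_matrix"],1).tolist(),np.round(pose(im),3).tolist())
E
```

```text
{'time': np.float64(0.0), 'joint_positions': array([-1.103,  0.322, -0.07 ,  1.452,  0.023,  1.371, -0.057]), 'qd': array([ 0.001,  0.   ,  0.001, -0.   , -0.   ,  0.001,  0.001]), 'joint_torque': array([-1.0000e-03, -4.9127e+01, -4.0400e-01, -3.1254e+01, -6.4000e-02,
        4.4000e-02,  0.0000e+00]), 'position': array([0.285, 0.584, 0.221]), 'tool_rot': array([-7.070e-01, -3.061e+00,  3.000e-03]), 'ft_force': array([-0.195,  0.601,  0.047]), 'torque': array([-0.044, -0.016,  0.009]), 'grip_force': np.float64(0.0), 'grip_width': np.float64(1.0)}
top -0.04051554102226926 [[421.8, 0.0, 272.2], [0.0, 421.8, 206.8], [0.0, 0.0, 1.0]] [[0.004, -0.991, 0.131, 0.45], [-1.0, -0.003, 0.007, -0.015], [-0.006, -0.131, -0.991, 1.361], [0.0, 0.0, 0.0, 1.0]]
side -0.07246326838531762 [[383.2, 0.0, 282.7], [0.0, 383.2, 203.9], [0.0, 0.0, 1.0]] [[0.989, -0.095, 0.11, 0.49], [-0.145, -0.639, 0.755, -0.764], [-0.002, -0.763, -0.646, 0.721], [0.0, 0.0, 0.0, 1.0]]
wrist -0.032566032000049025 [[364.5, 0.0, 282.2], [0.0, 364.5, 208.9], [0.0, 0.0, 1.0]] [[0.438, 0.863, 0.251, 0.216], [0.899, -0.42, -0.123, 0.619], [-0.001, 0.279, -0.96, 0.384], [0.0, 0.0, 0.0, 1.0]]
```

View pics/top0.png

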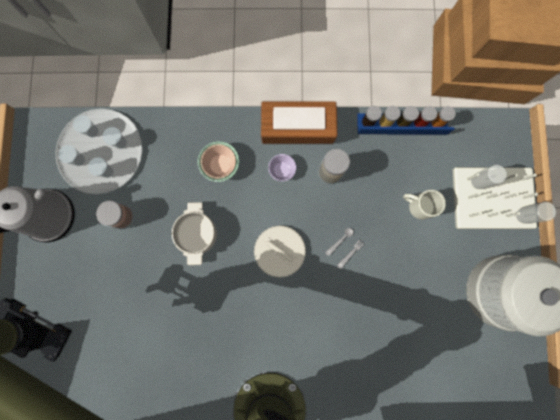

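View pics/side0.png

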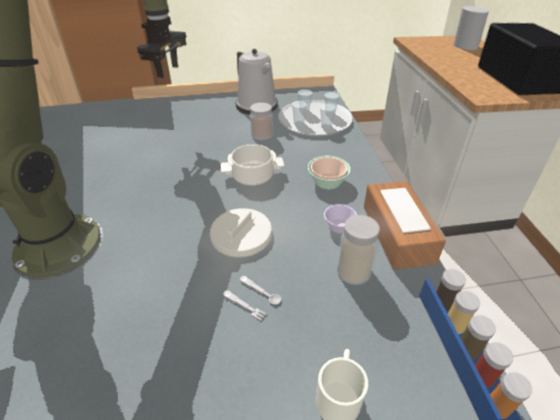

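The top view shows the container at about (194,233), its grips vertical in the image at (194,210) and (194,257). The lid is at (280,250), the spoon near (340,241) and the fork near (350,254), tines up-right. The side view agrees. I'll measure these roughly first, then refine with the wrist camera.

```bash
python3 - <<'E'
from h import *
t=load("pics/top0");s=load("pics/side0")
print("cont",plane(t,[[194,232]],.072),plane(s,[[252,160]],.072))
print("grips",plane(t,[[194,208],[194,259]],.038),plane(s,[[226,168],[280,162]],.038))
print("lid",plane(t,[[280,251]],.023),plane(s,[[241,231]],.023))
print("bar",plane(s,[[250,215],[231,238]],.049))
print("fork",plane(t,[[340,266],[360,242]],.006),plane(s,[[226,293],[263,317]],.006))
print("spoon",plane(t,[[328,253],[351,231]],.006),plane(s,[[243,279],[278,301]],.006))
print(R.from_rotvec(s["rv"]).as_matrix().round(3), np.round(load("pics/wrist0")["T_tool_cam"],3))
E
```

```text
cont [[0.5424476  0.23361967 0.072     ]] [[0.53860317 0.21186422 0.072     ]]
grips [[0.62106175 0.24229327 0.038     ]
 [0.46045139 0.23790114 0.038     ]] [[0.45730611 0.23072564 0.038     ]
 [0.62799395 0.23838394 0.038     ]]
lid [[ 0.4869341  -0.03077618  0.023     ]] [[ 0.48581216 -0.04066682  0.023     ]]
bar [[ 0.51322736 -0.01096268  0.049     ]
 [ 0.46001708 -0.08867547  0.049     ]]
fork [[ 0.4403932  -0.22211695  0.006     ]
 [ 0.51685219 -0.28756066  0.006     ]] [[ 0.43876153 -0.22012175  0.006     ]
 [ 0.51532605 -0.29501557  0.006     ]]
spoon [[ 0.48150737 -0.18437861  0.006     ]
 [ 0.5521185  -0.25933223  0.006     ]] [[ 0.47992197 -0.18535843  0.006     ]
 [ 0.5529099  -0.25871229  0.006     ]]
[[-0.899  0.438 -0.001]
 [ 0.438  0.899 -0.002]
 [-0.    -0.002 -1.   ]] [[ 0.001 -0.96  -0.279  0.078]
 [ 1.     0.     0.001  0.001]
 [-0.001 -0.279  0.96  -0.162]
 [ 0.     0.     0.     1.   ]]
```

Call:
carry_out(steps=[[0,0,0,1,-2,0.5,1],[0,0,0,3,-5.5,1.5,1],[0,0,0,5.5,-9.5,2.5,1],[0,0,0,8,-13.5,3.5,1],[0,0,0,10.5,-17.5,4.5,1],[0,0,0,13,-21.5,5,1],[0,0,0,15.5,-25.5,5,1],[0,0,0,18,-29.5,5,1],[0,0,0,20,-33,5,1],[0,0,0,21,-35,5,1],[0,0,0,21,-35,5,1],[0,0,0,21,-35,5,1]])

```text
time: 1.35
position: [0.4946, 0.2346, 0.2724]
tool_rot: [-0.707, -3.06, -0.001]
ft_force: [-0.9, 0.5, -0.5]
grip_width: 0.996
grip_force: 0.0
```

```bash
python3 - <<'E'
from h import *
w=shot("wrist","pics/w1");t=ctrl.get_state();print(t["time"],t["position"].round(4),t["qd"].round(3),t["joint_positions"].round(2))
E
```

```text
1.4 [0.4941 0.2357 0.2723] [-0.014  0.    -0.016 -0.003  0.002 -0.001  0.002] [-0.68  0.08  0.2   1.64 -0.02  1.42  0.64]
```

View pics/w1.png

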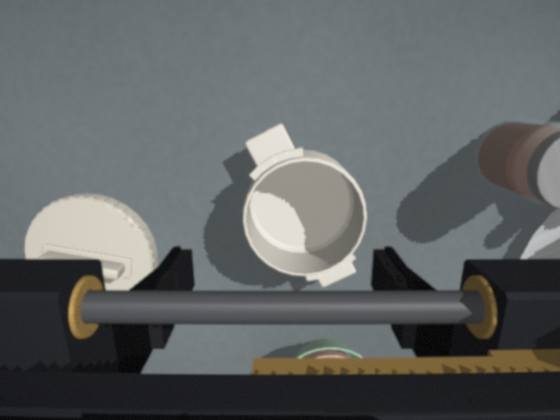

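The wrist view shows the container rim centred at about (305,215), with grips at (272,145) and (330,270). The lid is at the left, at (90,245). I'll fit the container now.

```bash
cat >> h.py <<'E'
def circle(im,uv0,z,rad,tol=.006,verbose=True):
    g=cv2.GaussianBlur(cv2.cvtColor(im["pixels"],cv2.COLOR_RGB2GRAY),(3,3),0)
    e=cv2.Canny(g,40,100); v,u=np.nonzero(e); P=plane(im,np.c_[u,v],z)[:,:2]
    c=plane(im,[uv0],z)[0,:2]
    for t in np.linspace(tol,.0015,8):
        for _ in range(5):
            r=np.linalg.norm(P-c,axis=1); k=abs(r-rad)<t; Q=P[k]; d=Q-c
            n=d/r[k][:,None]; c=c+np.linalg.lstsq(n,r[k]-rad,rcond=None)[0]
    a=np.degrees(np.arctan2(d[:,1],d[:,0]));
    return c,k.sum(),np.histogram(a,12,(-180,180))[0],np.std(r[k]-rad)
def mask(im,thr,box):
    g=cv2.cvtColor(im["pixels"],cv2.COLOR_RGB2GRAY); m=np.zeros_like(g); x0,y0,x1,y1=box
    m[y0:y1,x0:x1]=(g[y0:y1,x0:x1]>thr)*255; return m
E
python3 - <<'E'
from h import *
w=load("pics/w1")
for r in(.063,.066): print(r,circle(w,[305,215],.072,r))
m=mask(w,150,(215,100,400,300))
P=None
c=cv2.findContours(m,0,cv2.CHAIN_APPROX_NONE)[0]; c=max(c,key=cv2.contourArea)[:,0]
P=plane(w,c,.040)[:,:2]; ctr=circle(w,[305,215],.072,.066)[0]
d=P-ctr; r=np.linalg.norm(d,axis=1); k=r>.085
a=np.degrees(np.arctan2(d[k,1],d[k,0]));print(np.c_[a[::4],r[k][::4]*1000].round(1).tolist())
E
```

```text
0.063 (array([0.54007295, 0.23802858]), np.int64(398), array([34, 34, 31, 41, 33, 14, 39, 36, 29, 44, 33, 30]), np.float64(0.0006312789352613822))
0.066 (array([0.5398983 , 0.24104998]), np.int64(284), array([45, 26, 32, 43, 34,  6,  7, 20, 11, 19, 13, 28]), np.float64(0.0006794591981673134))
[[169.9, 99.3], [172.6, 98.6], [175.3, 98.1], [178.1, 97.8], [-178.8, 96.9], [-176.0, 97.1], [-173.2, 97.5], [-170.4, 98.2], [-167.7, 99.1], [-165.5, 96.6], [-164.8, 92.0], [-163.9, 87.5], [-22.9, 86.3], [-19.9, 88.1], [-16.7, 87.4], [-13.8, 89.6], [-12.9, 95.4], [-10.5, 99.2], [-7.7, 99.3], [-4.6, 98.4], [-1.4, 97.8], [1.7, 97.5], [4.9, 97.5], [8.0, 97.7], [10.7, 99.4], [13.6, 98.4], [14.9, 93.5], [15.8, 87.8], [19.7, 86.4], [166.3, 88.2], [167.0, 92.7], [168.3, 97.5]]
```

Call:
carry_out(steps=[[0,0,-4,0,-2,0,1],[0,0,-8,0,-6,0,1],[0,0,-12,0,-10,0,1],[0,0,-16,0,-14,0,1],[0,0,-16,-0.5,-18,0,1],[0,0,-16,-1,-22,0,1],[0,0,-16,-1.5,-26,0,1],[0,0,-16,-2,-30,0,1],[0,0,-16,-2.5,-33,0,1],[0,0,-16,-2.5,-34,0,1],[0,0,-16,-2.5,-34,0,1],[0,0,-16,-2.5,-34,0,1]])

```text
time: 2.6
position: [0.4705, -0.1031, 0.2725]
tool_rot: [-1.121, -2.935, -0.001]
ft_force: [0.7, 0.7, 0.0]
grip_width: 1.001
grip_force: 0.0
```

```bash
python3 - <<'E'
from h import *
w=shot("wrist","pics/w2");t=ctrl.get_state();print(t["time"],t["position"].round(4),t["qd"].round(3),t["joint_positions"].round(2))
E
```

```text
2.65 [ 0.4705 -0.103   0.2724] [-0.001  0.002  0.002  0.002  0.005  0.001  0.003] [-0.38 -0.09  0.51  1.79  0.04  1.43  0.97]
```

View pics/w2.png

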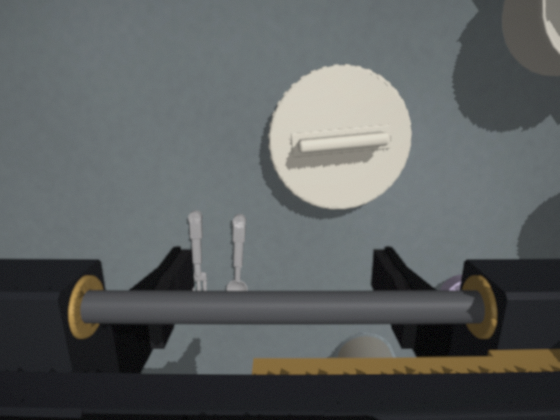

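The lid shows at (341,137), with the bar from (292,141) to (390,136). The fork's handle end is at (195,215) and the spoon's at (238,222). Next I'll measure the lid and move over the fork.

Call:
carry_out(steps=[[0,0,0,1,-3,-1,1],[0,0,0,2,-7,-2.5,1],[0,0,0,3.5,-11,-4.5,1],[0,0,0,5,-15,-6,1],[0,0,0,6,-18,-7,1],[0,0,0,6,-20,-7,1],[0,0,0,6,-20,-7,1],[0,0,0,6,-20,-7,1]])

```text
time: 3.45
position: [0.5308, -0.3039, 0.202]
tool_rot: [-1.123, -2.933, -0.001]
ft_force: [0.1, 1.6, -0.7]
grip_width: 1.003
grip_force: 0.0
```

```bash
python3 - <<'E'
from h import *
w=load("pics/w2")
print(circle(w,[341,137],.023,.080))
w=shot("wrist","pics/w3");t=ctrl.get_state();print(t["time"],t["position"].round(4),t["qd"].round(3),t["joint_positions"].round(2))
cv2.imwrite("pics/w2c.png",cv2.resize(load("pics/w2")["pixels"][60:220,250:430,::-1],None,fx=3,fy=3,interpolation=cv2.INTER_CUBIC))
E
```

```text
(array([ 0.48574098, -0.02808303]), np.int64(517), array([45, 38, 44, 46, 34, 43, 50, 37, 43, 51, 41, 45]), np.float64(0.0004936319066501469))
3.5 [ 0.531  -0.3033  0.2023] [-0.01  -0.016 -0.001  0.003  0.001 -0.001  0.003] [-0.11  0.29  0.72  1.6  -0.2   1.32  1.47]
```

View pics/w3.png

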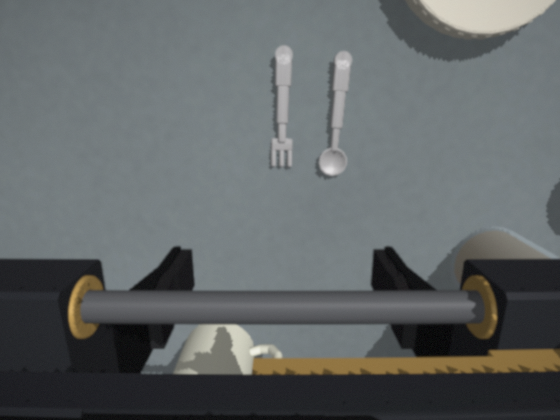

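View pics/w2c.png

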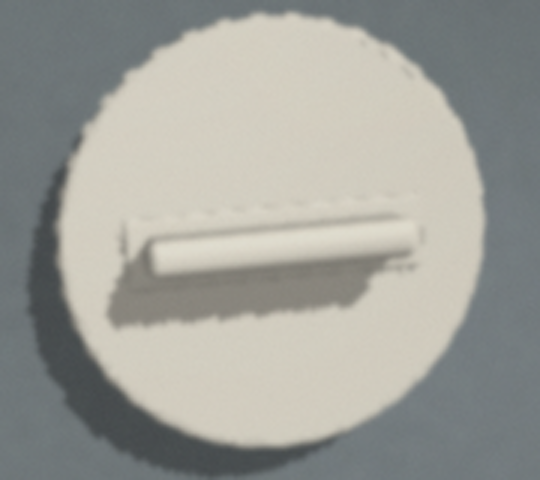

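The fork runs from (284,46) at the handle end to (282,167) at the tine tips, with the spoon parallel on its right. The lid crop shows the bar's top axis from (152,257) to (418,237) in crop pixels.

```bash
python3 - <<'E'
from h import *
w=load("pics/w2")
b=plane(w,[[250+152/3,60+257/3],[250+418/3,60+237/3]],.049);d=b[1]-b[0];print("bar",b.round(4).tolist(),b.mean(0).round(4),np.hypot(*d[:2]),np.degrees(np.arctan2(d[1],d[0])))
w=load("pics/w3"); t=ctrl.get_state()
g=cv2.cvtColor(w["pixels"],cv2.COLOR_RGB2GRAY);print(np.median(g[20:200,200:400]))
m=mask(w,120,(255,35,312,180)); v,u=np.nonzero(m)
print(u.min(),u.max(),v.min(),v.max())
pts=[]
for r in(75,85,95,105,115):
    k=u[v==r]; print(r,k.min(),k.max()); pts.append([(k.min()+k.max())/2,r])
P=plane(w,pts,.006);d=P[-1]-P[0];a=np.arctan2(d[1],d[0])
e=plane(w,[[np.mean(u[v==v.min()]),v.min()],[np.mean(u[v==v.max()]),v.max()]],.004);print("ends",e.round(4).tolist(),np.linalg.norm(e[1]-e[0]),e.mean(0),"ang",np.degrees(a),np.degrees(np.arctan2(*(e[1]-e[0])[[1,0]])))
print("handle pts",P.round(4).tolist())
M=R.from_rotvec(t["tool_rot"]).as_matrix();print("tool y ang",np.degrees(np.arctan2(M[1,1],M[0,1])), M[:,2].round(4),"pos",t["position"])
E
```

```text
bar [[0.4582, -0.0641, 0.049], [0.5148, 0.0099, 0.049]] [ 0.4865 -0.0271  0.049 ] 0.09314289990838885 52.610173577033684
126.0
255 311 35 179
75 255 311
85 255 311
95 255 311
105 255 311
115 255 311
ends [[0.4292, -0.2099, 0.004], [0.5287, -0.2989, 0.004]] 0.13345002329201056 [ 0.47895499 -0.25441294  0.004     ] ang -41.82643744536468 -41.82612642962055
handle pts [[0.4551, -0.2331, 0.006], [0.4617, -0.239, 0.006], [0.4684, -0.245, 0.006], [0.4752, -0.2511, 0.006], [0.4821, -0.2572, 0.006]]
tool y ang 48.16634825045553 [ 1.0e-04  1.6e-03 -1.0e+00] pos [ 0.53104156 -0.3032874   0.20231218]
```

Bar is 93 mm long (96 expected) and centred on the lid, at 52.6°. The fork mask needs a higher threshold.

```bash
python3 - <<'E'
from h import *
w=load("pics/w3")
m=mask(w,160,(255,35,312,180)); n,l,st,_=cv2.connectedComponentsWithStats(m); i=1+np.argmax(st[1:,4]); v,u=np.nonzero(l==i)
print(st[1:],i); pts=[]
for r in range(88,123,4):
    k=u[v==r]; 
    if len(k): pts.append([(k.min()+k.max())/2,r]); print(r,k.min(),k.max())
P=plane(w,pts,.008);d=P[-1]-P[0]
e=plane(w,[[284,v.min()],[282,v.max()]],.004);print("ends",e.round(4).tolist(),np.linalg.norm(e[1]-e[0]),e.mean(0).round(4),"ang",np.degrees(np.arctan2(d[1],d[0])),np.degrees(np.arctan2(*(e[1]-e[0])[[1,0]])))
print(P[[0,-1]].round(4).tolist())
E
```

```text
[[276  46  16  76 806]
 [273 124  19  41 290]
 [289 150   2  15  30]] 1
88 279 287
92 279 287
96 279 286
100 279 286
104 279 286
108 279 286
112 279 286
116 279 286
120 279 286
ends [[0.4368, -0.2155, 0.004], [0.4857, -0.2617, 0.004]] 0.06726240918469009 [ 0.4612 -0.2386  0.004 ] ang -42.76304097078631 -43.42809927103661
[[0.4638, -0.2408, 0.008], [0.4852, -0.2606, 0.008]]
```

Call:
carry_out(steps=[[0,0,-1,-1.5,1.5,-2,0.4],[0,0,-1,-3.5,3.5,-5,0.4],[0,0,-1,-5,4.7,-9,0.4],[0,0,-1,-5.4,5,-13,0.4],[0,0,-1,-5.4,5,-15,0.4],[0,0,-1,-5.4,5,-16,0.4],[0,0,-1,-5.4,5,-16,0.4],[0,0,-1,-5.4,5,-16,0.4],[0,0,-1,-5.4,5,-16,0.4]])

```text
time: 4.4
position: [0.4774, -0.2561, 0.0441]
tool_rot: [1.15, 2.92, 0.001]
ft_force: [-0.5, -0.4, 0.2]
grip_width: 0.411
grip_force: 0.0
```

```bash
python3 - <<'E'
from h import *
w=shot("wrist","pics/w4");t=ctrl.get_state()
M=R.from_rotvec(t["tool_rot"]).as_matrix();print(t["time"],"tool y ang",np.degrees(np.arctan2(M[1,1],M[0,1])), M[:,2].round(4),"pos",t["position"],t["grip_width"],t["joint_positions"].round(2))
E
```

```text
4.45 tool y ang 47.013692305947565 [ 2.7e-03 -6.0e-04 -1.0e+00] pos [ 0.47721841 -0.25616219  0.0440006 ] 0.40742793280992273 [-0.15  0.3   0.68  1.94 -0.23  0.98  1.45]
```

View pics/w4.png

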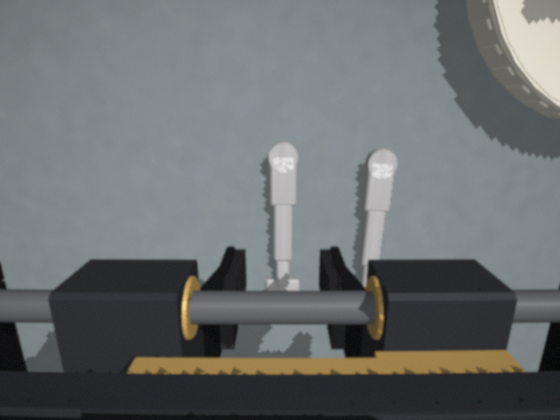

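The fork is centred between the fingers at column 283, and the spoon is clear. I'll descend and grasp.

Call:
carry_out(steps=[[0,0,0,0,0,-1.5,0.4],[0,0,0,0,0,-3,0.4],[0,0,0,0,0,-3.7,0.4],[0,0,0,0,0,-4.1,0.4],[0,0,0,0,0,-4.1,0.4],[0,0,0,0,0,-4.1,0.4],[0,0,0,0,0,-4.1,0.4]])

```text
time: 5.15
position: [0.476, -0.2559, 0.0015]
tool_rot: [1.151, 2.923, -0.0]
ft_force: [-0.7, 0.7, 0.2]
grip_width: 0.403
grip_force: 0.0
```

Call:
carry_out(steps=[[0,0,0,0,0,0.15,0.4],[0,0,0,0,0,0.15,0.2],[0,0,0,0,0,0.15,0],[0,0,0,0,0,0.15,0],[0,0,0,0,0,0.15,0],[0,0,0,0,0,0.15,0],[0,0,0,0,0,0.15,0],[0,0,0,0,0,0.15,0]], squeeze=40)

```text
time: 5.95
position: [0.476, -0.2557, 0.0031]
tool_rot: [1.151, 2.923, 0.0]
ft_force: [0.2, 0.4, 0.4]
grip_width: 0.119
grip_force: 40.0
```

Call:
carry_out(steps=[[0,0,0,0,0,1,0],[0,0,0,0,0,4,0],[0,0,0,0.5,1,8,0],[0,0,0,1,4,12,0],[0,0,0,1.5,8,14,0],[0,0,0,2,12.5,14,0],[0,0,0,2.5,17,14,0],[0,0,0,3,21.5,14,0],[0,0,0,3.5,26,14,0],[0,0,0,4,30.5,14,0],[0,0,0,4.5,35,14,0],[0,0,0,5,39,14,0]])

```text
time: 7.15
position: [0.5259, 0.1365, 0.1439]
tool_rot: [1.15, 2.923, 0.001]
ft_force: [0.9, -0.1, -0.6]
grip_width: 0.116
grip_force: 40.0
```

Call:
carry_out(steps=[[0,0,0,0.5,4,0,0],[0,0,0,1,7.5,0,0],[0,0,0,1.4,10,0,0],[0,0,0,1.4,10.5,0,0],[0,0,0,1.4,10.5,0,0],[0,0,0,1.4,10.5,0,0],[0,0,0,1.4,10.5,0,0]])

```text
time: 7.85
position: [0.5403, 0.2371, 0.1434]
tool_rot: [1.155, 2.921, -0.001]
ft_force: [0.7, -0.3, -0.6]
grip_width: 0.116
grip_force: 40.0
```

```bash
python3 - <<'E'
from h import *
w=shot("wrist","pics/w5");t=ctrl.get_state()
M=R.from_rotvec(t["tool_rot"]).as_matrix();print(t["time"],"tool y ang",np.degrees(np.arctan2(M[1,1],M[0,1])), M[:,2].round(4),"pos",t["position"],t["grip_width"],t["qd"].round(3),t["joint_positions"].round(2))
E
```

```text
7.9 tool y ang 46.8514933233764 [ 3.e-04 -3.e-04 -1.e+00] pos [0.54029216 0.23733276 0.14337283] 0.11353329536206884 [-0.001  0.003 -0.007 -0.003 -0.003  0.    -0.001] [-0.77  0.25  0.36  1.72 -0.09  1.19  0.43]
```

View pics/w5.png

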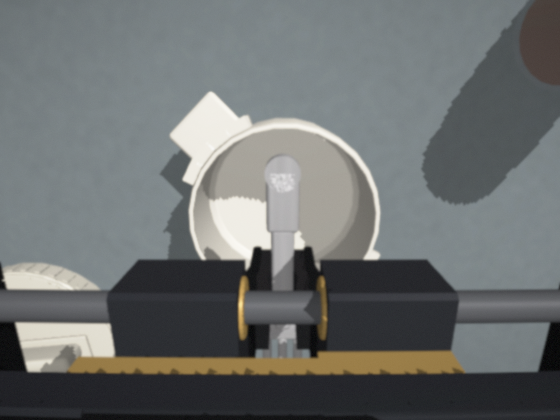

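The fork is held level over the container, whose rim is centred near column 284. I'll check the centre from the visible arc.

```bash
python3 - <<'E'
from h import *
w=load("pics/w5")
w["pixels"]=w["pixels"].copy(); w["pixels"][245:]=0
for r in(.063,.066): print(r,circle(w,[284,215],.072,r,.005))
P=plane(w,[[191,210],[379,210]],.072);print(P, P.mean(0))
E
```

```text
0.063 (array([0.54080952, 0.23805708]), np.int64(416), array([51, 46,  6,  0,  0,  0,  0, 45, 58, 69, 51, 90]), np.float64(0.0006433044591471212))
0.066 (array([0.54275698, 0.23546309]), np.int64(389), array([72,  5,  0,  0,  0,  0,  0, 41, 56, 72, 54, 89]), np.float64(0.0007596437401835526))
[[0.49266745 0.19987309 0.072     ]
 [0.57866989 0.29168284 0.072     ]] [0.53566867 0.24577796 0.072     ]
```

Call:
carry_out(steps=[[0,0,0,0,0,-2,0],[0,0,0,0,0,-5,0],[0,0,0,0,0,-8,0],[0,0,0,0,0,-10.5,0],[0,0,0,0,0,-12,0],[0,0,0,0,0,-13,0],[0,0,0,0,0,-13.3,0],[0,0,0,0,0,-13.3,0],[0,0,0,0,0,-13.3,0]])

```text
time: 8.8
position: [0.5409, 0.2396, 0.0113]
tool_rot: [1.151, 2.922, 0.003]
ft_force: [0.5, 0.8, -1.1]
grip_width: 0.119
grip_force: 40.0
```

Call:
carry_out(steps=[[0,0,0,0,0,-0.2,0],[0,0,0,0,0,-0.3,0],[0,0,0,0,0,-0.35,0],[0,0,0,0,0,-0.35,0],[0,0,0,0,0,-0.35,0]])

```text
time: 9.3
position: [0.5402, 0.2394, 0.0071]
tool_rot: [1.151, 2.923, 0.001]
ft_force: [-1.7, -1.0, 3.6]
grip_width: 0.115
grip_force: 40.0
```

Light contact with the floor (3.6 N). I'll release and rise.

Call:
carry_out(steps=[[0,0,0,0,0,0,0.15],[0,0,0,0,0,0,0.2],[0,0,0,0,0,0,0.3],[0,0,0,0,0,0,0.3],[0,0,0,0,0,0.5,0.3],[0,0,0,0,0,2,0.3],[0,0,0,0,0,5,0.3],[0,0,0,0,0,9,0.3],[0,0,0,0,0,13,0.3],[0,0,-7,0,0,17,0.3],[0,0,-15,-1,-4,20,0.3],[0,0,-20,-2,-7,20,0.3]])

```text
time: 10.5
position: [0.5229, 0.1687, 0.2129]
tool_rot: [1.644, 2.67, 0.013]
ft_force: [-0.1, -1.2, -0.4]
grip_width: 0.301
grip_force: 0.0
```

Call:
carry_out(steps=[[0,0,0,0,0,0,0.4],[0,0,0,0,0,0,0.4]])

```text
time: 10.7
position: [0.5202, 0.1689, 0.208]
tool_rot: [1.642, 2.678, 0.004]
ft_force: [0.2, 0.7, 0.1]
grip_width: 0.375
grip_force: 0.0
```

```bash
python3 - <<'E'
from h import *
w=shot("wrist","pics/w6");t=ctrl.get_state()
M=R.from_rotvec(t["tool_rot"]).as_matrix();print(t["time"],"tool y ang",np.degrees(np.arctan2(M[1,1],M[0,1])), M[:,2].round(4),"pos",t["position"],t["grip_width"],t["qd"].round(3),t["joint_positions"].round(2))
uv=proj(w,[[.5405,.238,.072]])[0];print(uv)
for r in(.063,.066): print(r,circle(w,uv,.072,r,.005))
E
```

```text
10.75 tool y ang 27.060434802506556 [ 8.0e-04  1.5e-03 -1.0e+00] pos [0.51991396 0.17000779 0.20733514] 0.38449945099117283 [-0.008  0.025 -0.019 -0.003 -0.001 -0.002  0.   ] [-0.77  0.11  0.44  1.75 -0.05  1.3   0.15]
[342.10972111 136.9378431 ]
0.063 (array([0.53840589, 0.24029982]), np.int64(557), array([59, 42, 37, 32, 40, 56, 46, 46, 49, 44, 49, 57]), np.float64(0.0007156359098750749))
0.066 (array([0.5449483 , 0.23697745]), np.int64(330), array([51, 33,  0,  0,  0, 20,  5,  5, 58, 45, 50, 63]), np.float64(0.0007531372741975854))
```

View pics/w6.png

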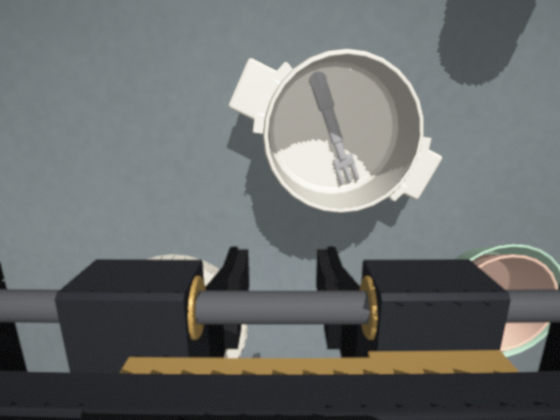

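The fork lies flat inside, from (318,78) to (347,183), and the container has not moved. Next is the lid.

Call:
carry_out(steps=[[0,0,-6,-0.3,-2,0,0.4],[0,0,-13,-0.8,-5,-0.5,0.4],[0,0,-20,-1.3,-8,-1,0.4],[0,0,-27,-1.8,-11,-2,0.4],[0,0,-34,-2.3,-14,-3,0.4],[0,0,-41,-2.8,-16.5,-5,0.4],[0,0,-48,-3.2,-18.5,-7,0.4],[0,0,-55,-3.4,-19.8,-9,0.4],[0,0,-61,-3.4,-19.8,-11,0.4],[0,0,-64.5,-3.4,-19.8,-12,0.4],[0,0,-64.5,-3.4,-19.8,-12,0.4],[0,0,-64.5,-3.4,-19.8,-12,0.4]])

```text
time: 11.95
position: [0.4863, -0.028, 0.0866]
tool_rot: [2.815, 1.394, -0.001]
ft_force: [-0.9, -0.0, 0.5]
grip_width: 0.397
grip_force: 0.0
```

Call:
carry_out(steps=[[0,0,0,0,0,0,0.4],[0,0,0,0,0,0,0.4]])

```text
time: 12.15
position: [0.4867, -0.0284, 0.0873]
tool_rot: [2.816, 1.391, 0.002]
ft_force: [0.4, 0.2, -0.6]
grip_width: 0.397
grip_force: 0.0
```

```bash
python3 - <<'E'
from h import *
w=shot("wrist","pics/w7");t=ctrl.get_state()
M=R.from_rotvec(t["tool_rot"]).as_matrix();print(t["time"],"tool y ang",np.degrees(np.arctan2(M[1,1],M[0,1])), M[:,2].round(4),"pos",t["position"],t["grip_width"],t["qd"].round(3),t["joint_positions"].round(2))
w["pixels"]=w["pixels"].copy(); w["pixels"][240:]=0
print(proj(w,[[.486,-.028,.023]]),circle(w,proj(w,[[.486,-.028,.023]])[0],.023,.080,.005))
c=np.array([.486,-.028]);u=np.array([np.cos(np.radians(52.6)),np.sin(np.radians(52.6))])
print(proj(w,[[*(c+s*.048*u),.049] for s in(-1,1)]))
E
```

```text
12.2 tool y ang -37.4409471688842 [ 1.3e-03  3.0e-04 -1.0e+00] pos [ 0.48658251 -0.02849285  0.08726464] 0.3999346629903629 [ 0.001 -0.     0.002  0.008  0.     0.    -0.002] [-0.6   0.09  0.64  2.03 -0.07  1.04 -0.59]
[[282.73319256 226.95470655]] (array([ 0.48639939, -0.02833001]), np.int64(506), array([ 0,  0,  0,  0, 30, 76, 90, 79, 86, 84, 61,  0]), np.float64(0.0006439529539639932))
[[282.74548414 312.99732799]
 [282.86434087 159.92515615]]
```

Centred. I'll descend so the tips sit about 4 mm above the bar's foot, then close.

Call:
carry_out(steps=[[0,0,0,0,0,-1.5,0.4],[0,0,0,0,0,-3.5,0.4],[0,0,0,0,0,-5,0.4],[0,0,0,0,0,-5.7,0.4],[0,0,0,0,0,-5.7,0.4],[0,0,0,0,0,-5.7,0.3],[0,0,0,0,0,-5.7,0.2],[0,0,0,0,0,-5.7,0.1],[0,0,0,0,0,-5.7,0.1],[0,0,0,0,0,-5.7,0],[0,0,0,0,0,-5.7,0],[0,0,0,0,0,-5.7,0]], squeeze=40)

```text
time: 13.4
position: [0.4867, -0.0288, 0.0302]
tool_rot: [2.817, 1.389, 0.002]
ft_force: [-0.5, -0.3, 5.2]
grip_width: 0.154
grip_force: 39.9
```

Call:
carry_out(steps=[[0,0,0,0,0,0.5,0],[0,0,0,0,0,2,0],[0,0,0,0,0,5,0],[0,0,0,0.3,1,8,0],[0,0,2,0.9,4,11,0],[0,0,4,1.7,8,12,0],[0,0,6,2.5,12,12,0],[0,0,8,3.3,16,12,0],[0,0,10,4.1,20,12,0],[0,0,12,4.9,23.5,12,0],[0,0,14,5.3,26,12,0],[0,0,14,5.3,26.8,12,0]])

```text
time: 14.6
position: [0.5378, 0.2428, 0.1486]
tool_rot: [-2.623, -1.728, 0.002]
ft_force: [-1.7, -0.1, -0.8]
grip_width: 0.162
grip_force: 39.9
```

Call:
carry_out(steps=[[0,0,0,0,0,0,0],[0,0,0,0,0,0,0],[0,0,0,0,0,0,0],[0,0,0,0,0,0,0]])

```text
time: 15.0
position: [0.5392, 0.2375, 0.1498]
tool_rot: [2.629, 1.719, 0.0]
ft_force: [-0.4, 0.2, -1.6]
grip_width: 0.155
grip_force: 39.9
```

```bash
python3 - <<'E'
from h import *
t=ctrl.get_state()
M=R.from_rotvec(t["tool_rot"]).as_matrix();print(t["time"],"tool y ang",np.degrees(np.arctan2(M[1,1],M[0,1])), M[:,2].round(4),"pos",t["position"],t["grip_width"],t["qd"].round(3),t["joint_positions"].round(2))
for f,box in(("w1",(215,100,400,300)),("w6",(215,30,460,225))):
    w=load("pics/"+f); m=mask(w,150,box)
    m=cv2.morphologyEx(m,cv2.MORPH_CLOSE,np.ones((5,5)))
    c=max(cv2.findContours(m,0,cv2.CHAIN_APPROX_NONE)[0],key=cv2.contourArea)[:,0]
    P=plane(w,c,.040)[:,:2]; c0=np.array([.540,.2387]); d=P-c0
    o=[]
    for s in(1,-1):
        k=(s*d[:,0]>.086)&(abs(d[:,1])<.04); q=d[k]; 
        # side edges of grip
        ed=[]
        for lo,hi in((.088,.092),(.092,.095)):
            z=q[(s*q[:,0]>lo)&(s*q[:,0]<hi)]; ed.append((z[:,1].min()+z[:,1].max())/2) if len(z)>1 else 0
        o.append((np.abs(q[:,0]).max(),np.mean(ed),np.ptp(q[:,1])))
    print(f,np.round(o,4).tolist(),"ang",np.degrees((o[0][1]-o[1][1])/.182),"yc",.2387+(o[0][1]+o[1][1])/2,"xc",.540+(o[0][0]-o[1][0])/2)
s=shot("side","pics/s1"); s=shot("top","pics/t1")
E
```

```text
15.0 tool y ang -23.6468343673768 [ 1.e-04 -1.e-04 -1.e+00] pos [0.53917908 0.23750153 0.14981827] 0.1545881282990364 [-0.002  0.003 -0.008 -0.005 -0.003 -0.002  0.002] [-0.84  0.25  0.44  1.72 -0.11  1.2  -0.78]
w1 [[0.0984, 0.0039, 0.0459], [0.0979, 0.0003, 0.046]] ang 1.1087778373680648 yc 0.24080753510322583 xc 0.5402815768261302
w6 [[0.0988, 0.0038, 0.0459], [0.0976, -0.0001, 0.0462]] ang 1.2102028243967864 yc 0.24054906377388163 xc 0.5405992021120452
```

Call:
carry_out(steps=[[0,0,0,0.1,0.2,-1,0],[0,0,0,0.1,0.2,-2.5,0],[0,0,0,0.1,0.2,-4,0],[0,0,0,0.1,0.2,-4.8,0],[0,0,0,0.1,0.2,-5.2,0],[0,0,0,0.1,0.2,-5.2,0],[0,0,0,0.1,0.2,-5.2,0],[0,0,0,0.1,0.2,-5.2,0]])

```text
time: 15.9
position: [0.5405, 0.2414, 0.0983]
tool_rot: [2.627, 1.722, 0.002]
ft_force: [0.3, -1.3, -1.8]
grip_width: 0.155
grip_force: 39.9
```

Call:
carry_out(steps=[[0,0,0,0,-0.1,-0.2,0],[0,0,0,0,-0.1,-0.5,0],[0,0,0,0,-0.1,-0.8,0],[0,0,0,0,-0.1,-1.1,0],[0,0,0,0,-0.1,-1.4,0],[0,0,0,0,-0.1,-1.4,0],[0,0,0,0,-0.1,-1.4,0]])

```text
time: 16.6
position: [0.5399, 0.2402, 0.0835]
tool_rot: [2.627, 1.722, -0.0]
ft_force: [0.6, -0.4, -1.7]
grip_width: 0.157
grip_force: 39.9
```

Call:
carry_out(steps=[[0,0,0,0,0,-0.1,0],[0,0,0,0,0,-0.15,0],[0,0,0,0,0,-0.15,0],[0,0,0,0,0,-0.15,0]])

```text
time: 17.0
position: [0.5401, 0.2403, 0.0823]
tool_rot: [2.627, 1.722, 0.001]
ft_force: [-0.2, 0.2, 0.4]
grip_width: 0.161
grip_force: 39.9
```

Call:
carry_out(steps=[[0,0,-2,0,0,0,0],[0,0,-6,0,0,0,0],[0,0,-10,0,0,0,0],[0,0,-15,0,0,0,0],[0,0,-20,0,0,0,0],[0,0,-25,0,0,0,0],[0,0,-30,0,0,0,0],[0,0,-35,0,0,0,0],[0,0,-40,0,0,0,0],[0,0,-45,0,0,0,0],[0,0,-45,0,0,0,0],[0,0,-45,0,0,0,0]])

```text
time: 18.2
position: [0.5402, 0.2402, 0.0823]
tool_rot: [3.086, 0.589, 0.001]
ft_force: [0.2, -0.3, 0.1]
grip_width: 0.157
grip_force: 39.9
```

```bash
cat > st.py <<'E'
from h import *
t=ctrl.get_state()
M=R.from_rotvec(t["tool_rot"]).as_matrix();print(t["time"],"tool y ang",np.degrees(np.arctan2(M[1,1],M[0,1])).round(2), M[:,2].round(4),"pos",t["position"].round(4),t["grip_width"],"F",t["ft_force"].round(1),"T",t["torque"].round(2),t["joint_positions"].round(2))
E
python3 st.py
```

```text
18.2 tool y ang -68.39 [ 4.e-04 -0.e+00 -1.e+00] pos [0.5402 0.2402 0.0823] 0.15700324422933154 F [ 0.2 -0.3  0.1] T [-0.1   0.06 -0.01] [-0.93  0.33  0.55  1.78 -0.2   1.08 -1.5 ]
```

Turning freely. On towards the stop, with 20.5° left.

Call:
carry_out(steps=[[0,0,-4,0,0,0,0],[0,0,-8,0,0,0,0],[0,0,-12,0,0,0,0],[0,0,-15,0,0,0,0],[0,0,-17,0,0,0,0],[0,0,-18.5,0,0,0,0],[0,0,-18.5,0,0,0,0],[0,0,-18.5,0,0,0,0]])

```text
time: 19.0
position: [0.5402, 0.2403, 0.0823]
tool_rot: [-3.14, -0.084, -0.001]
ft_force: [0.2, -0.1, 1.6]
grip_width: 0.156
grip_force: 39.9
```

```bash
python3 st.py
```

```text
19.0 tool y ang -86.94 [ 5.e-04  2.e-04 -1.e+00] pos [0.5402 0.2403 0.0823] 0.15646570701727083 F [ 0.2 -0.1  1.6] T [-0.07 -0.06  0.  ] [-0.97  0.34  0.61  1.78 -0.22  1.08 -1.81]
```

Call:
carry_out(steps=[[0,0,-0.5,0,0,0,0],[0,0,-1,0,0,0,0],[0,0,-1.5,0,0,0,0],[0,0,-2,0,0,0,0],[0,0,-2,0,0,0,0]])

```text
time: 19.5
position: [0.5401, 0.2403, 0.0823]
tool_rot: [-3.141, -0.027, -0.0]
ft_force: [0.7, -0.1, 2.5]
grip_width: 0.159
grip_force: 39.9
```

```bash
python3 st.py
```

```text
19.5 tool y ang -89.01 [ 3.e-04  1.e-04 -1.e+00] pos [0.5401 0.2403 0.0823] 0.15892985993233327 F [ 0.7 -0.1  2.5] T [-0.06 -0.01  0.09] [-0.98  0.34  0.61  1.78 -0.22  1.08 -1.84]
```

Call:
carry_out(steps=[[0,0,-0.4,0,0,0,0],[0,0,-0.8,0,0,0,0],[0,0,-0.8,0,0,0,0],[0,0,-0.8,0,0,0,0]])

```text
time: 19.9
position: [0.5401, 0.2403, 0.0823]
tool_rot: [-3.141, -0.006, -0.0]
ft_force: [1.0, 0.8, 3.8]
grip_width: 0.154
grip_force: 39.9
```

```bash
python3 st.py
```

```text
19.9 tool y ang -89.79 [ 3.e-04  1.e-04 -1.e+00] pos [0.5401 0.2403 0.0823] 0.15390737991401376 F [1.  0.8 3.8] T [-0.02  0.04  0.1 ] [-0.98  0.34  0.61  1.78 -0.22  1.08 -1.85]
```

Call:
carry_out(steps=[[0,0,0,0,0,0,0.2],[0,0,0,0,0,0,0.4],[0,0,0,0,0,0,0.4],[0,0,0,0,0,0,0.4],[0,0,0,0,0,1,0.4],[0,0,0,0,0,4,0.4],[0,0,0,0,0,8,0.4],[0,0,0,1,0,12,0.4],[0,0,0,3,0,15,0.4],[0,0,0,5,0,16,0.4],[0,0,0,5,0,16,0.4],[0,0,0,5,0,16,0.4]])

```text
time: 21.1
position: [0.5896, 0.2398, 0.2419]
tool_rot: [3.141, 0.004, -0.001]
ft_force: [0.5, -0.1, -0.6]
grip_width: 0.4
grip_force: 0.0
```

Call:
carry_out(steps=[[0,0,0,0,0,0,0.4],[0,0,0,0,0,0,0.4]])

```text
time: 21.3
position: [0.5887, 0.2404, 0.2411]
tool_rot: [3.141, 0.006, -0.003]
ft_force: [0.2, -0.2, 0.1]
grip_width: 0.396
grip_force: 0.0
```

```bash
python3 st.py; python3 - <<'E'
from h import *
w=shot("wrist","pics/w8")
c=proj(w,[[.5401,.2403,.075]])[0];print(c,circle(w,c,.075,.080,.005))
cv2.imwrite("pics/w8c.png",cv2.resize(w["pixels"][20:245,150:420,::-1],None,fx=2.6,fy=2.6,interpolation=cv2.INTER_CUBIC))
E
```

```text
21.3 tool y ang -89.76 [-2.1e-03 -4.0e-04 -1.0e+00] pos [0.5887 0.2404 0.2411] 0.3958760658599988 F [ 0.2 -0.2  0.1] T [-0.04  0.12 -0.01] [-0.94  0.32  0.66  1.48 -0.2   1.41 -1.85]
[283.96012875 238.04732726] (array([0.53883379, 0.24260907]), np.int64(386), array([ 0,  4, 42, 43, 60, 49, 44, 55, 45, 39,  5,  0]), np.float64(0.0005669514121439825))
```

View pics/w8c.png

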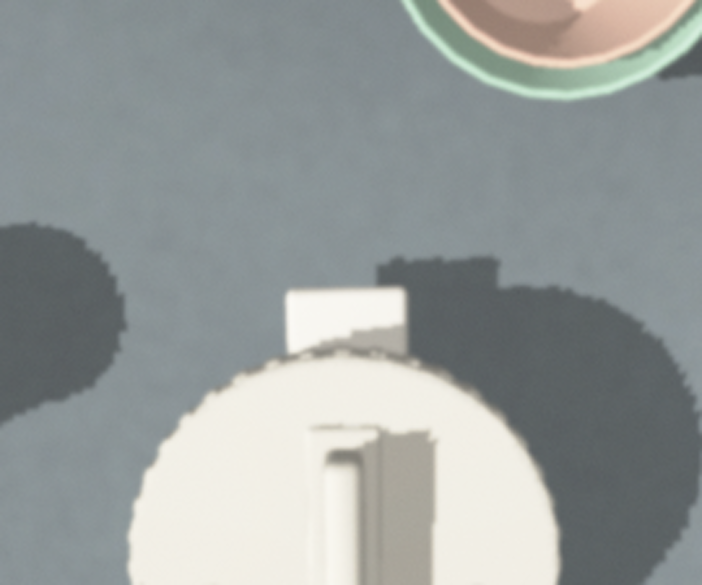

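The lid is level over the container, with the bar (crop column 343) in line with the side grip (286–407, middle 346). I'll measure the angles with the whole lid in view.

Call:
carry_out(steps=[[0,0,0,-2,0,1,0.4],[0,0,0,-5,0,2,0.4],[0,0,0,-8,0,3,0.4],[0,0,0,-11,0,3,0.4],[0,0,0,-12.5,0,3,0.4],[0,0,0,-12.5,0,3,0.4],[0,0,0,-12.5,0,3,0.4],[0,0,0,-12.5,0,3,0.4]])

```text
time: 22.15
position: [0.4657, 0.2399, 0.272]
tool_rot: [3.141, 0.004, 0.001]
ft_force: [0.3, -0.4, 0.7]
grip_width: 0.397
grip_force: 0.0
```

```bash
python3 st.py; python3 - <<'E'
from h import *
w=shot("wrist","pics/w9")
c=proj(w,[[.5401,.2403,.075]])[0];print(c,[circle(w,c,z,.080,.005)[0].round(4) for z in(.075,)])
g=cv2.cvtColor(w["pixels"],cv2.COLOR_RGB2GRAY)
l=cv2.createLineSegmentDetector().detect(g)[0][:,0]
for z,n in((.101,"bar"),(.04,"grip")):
    for s in l:
        P=plane(w,s.reshape(2,2),z)[:,:2]; d=P[1]-P[0]; L=np.hypot(*d); m=P.mean(0)-[.5401,.2403]
        a=(np.degrees(np.arctan2(d[1],d[0]))+45)%180-45
        lim=(L>.04 and np.hypot(*m)<.05) if n=="bar" else (L>.012 and .08<abs(m[0])<.105 and abs(m[1])<.035)
        if lim and (abs(a)<12 or abs(a-90)<12): print(n,s.round(1),"mid",(m*1000).round(1),"L",(L*1000).round(1),"ang",a.round(2))
E
```

```text
22.15 tool y ang -89.85 [ 4.e-04 -6.e-04 -1.e+00] pos [0.4657 0.2399 0.272 ] 0.3970398640231554 F [ 0.3 -0.4  0.7] T [-0.05  0.13 -0.05] [-1.13  0.02  0.61  1.71 -0.01  1.42 -2.08]
[283.93960081 105.45809225] [array([0.5386, 0.2426])]
bar [317.3  51.8 314.9 148.1] mid [  3.6 -28.1] L 81.6 ang 0.08
bar [286.9 158.1 285.9  51.9] mid [-1.  -2.1] L 90.7 ang 0.88
bar [290.6  55.6 290.6 121.9] mid [13.7 -5.7] L 55.3 ang 0.53
grip [305.3  16.9 305.1   1.9] mid [ 91.1 -20.6] L 13.5 ang 1.95
grip [310.6  19.8 296.8  18.8] mid [ 82.1 -19.3] L 13.6 ang 86.47
grip [258.7   4.3 259.5  18.2] mid [89.3 24.6] L 12.5 ang 2.93
grip [301.9   1.7 261.8   2.5] mid [97.6  2.3] L 39.1 ang 91.23
grip [266.9 195.1 303.1 194.7] mid [-96.3  -1.8] L 40.4 ang 90.8
```

The grips lie at 1.1° (unmoved) and the bar at about 0.7°, so the bar is in line at the stop. The robot is clear of everything, so I'm handing in.

```bash
python3 -c "
from bench import ctrl
print(ctrl.close_job())"
```

```text
the job is handed in; nothing more can be done
None
```

The job is handed in after 22 s of robot time: the fork lies flat in the container, and the lid is seated and turned clockwise to its stop, its bar within about 0.5° of the side grips' line; the container's grips measured unturned, and I took no last picture of the other items.

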